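# Fish the bow handle out of the deep stock rack

## Robot

A 6-joint arm with a two-finger parallel gripper is mounted at the origin on the work surface. World frame = base frame: x ahead of the robot, y to its left, z up, the work surface at z = 0. Lengths are in mm, angles in rad, forces in N, time in s.
With the tool pointing down it reaches from about 350 to 975 mm from the base axis. Payload 7.1 kg.
Tool frame: the origin (TCP) lies at the very end of the fingers, on their centre line; the grasp point (between the pads) lies 19 mm behind it; z points along the fingers, y is the line along which they close (so a half turn about z gives the same grasp; the last joint's range is limited). The gripper opens to 88 mm and grips with 3 to 60 N. Pads are 20 mm wide; open, the fingers measure 115 mm over their backs; the gripper's body (75 mm by 178 mm) begins 61 mm behind the grasp point.
Start: joints at [1.277, 0.423, 1.63, -0, 1.089, -0.019], TCP at [169.565, 601.542, 222.675] pointing down, gripper open.
Joint ranges: [-3, 3], [-0.9, 2.11], [0.09, 2.58], [-1.31, 4.45], [0.11, 2.69], [-2.54, 2.54]. Speed limits (rad/s): [2.39, 2.39, 3.01, 3.14, 3.14, 3.14].

## Interface

Orientations are given as a rotation vector (axis times angle).
In Python, from workcell import sensors, imaging, close_job gives the robot as it stands. The module is installed in compiled form; this text tells all that it offers.
- The arm moves only by the tool servo_tool, never from a script. Its argument "steps" is a list of rows, each a list of 3 entries, a list of its own where there are three numbers: the shift along the world's x, y, z in m, then the turn, a rotation vector about the world's x, y, z in degrees, then the opening, from -1 (shut) to 1 (fully open). A call has exactly 8 rows; each row shifts and turns the commanded pose from where the row before left it; what a row does not reach is not made up. A row lasts 1/12 s, in which the tool goes at most 41.7 mm and 7.16 degrees, less where a joint would pass 70% of its speed; a pose out of reach is approached as far as the arm can. A call is refused whole if a number of a shift passes 0.0417 or a number of a turn 7.16, either way. A call with a gripper value outside its range is refused whole. The fingers move at their own pace and stop on an object; the grip force is fixed at half the most. Time passes only in rows, so rows that do not move let the fingers close, or fill a call up. It gives the time, the measured TCP pose, the force, the opening and the grip force at its end, in the units of the state.
- sensors.get_obs(): the state, without advancing time (a new reading comes with each control period).
- imaging.get_image(name): name is "scene" or "top" or "wrist"; returns a dict with "color" (420x560x3 uint8, blue, green, red), "range_z" (420x560 float32, mm along the optical axis (not along the pixel's ray), 0 where there is no reading), "vertical_fov" (degrees; the focal length in pixels is half the picture's height over the tangent of half this angle, whatever the lens; pixels are square), "cx", "cy" (the principal point, pixels), "rvec" (rotation vector, rad) and "tvec" (3), from world to camera coordinates, as OpenCV has them; the wrist camera has in their place "tool_from_camera" (4x4, takes a point from camera to tool coordinates, whose origin is the TCP and whose axes are the flange's). Camera axes: x right, y down, z forward; pixel columns grow to the right and rows downward; lengths in mm; the calibration is good to about 2 mm. A picture is of the moment at which its call begins: read the wrist's pose just before it.
- close_job(): hands the job in; it is judged then, once.
The state is a dict: "t": time; "qpos": joint angles; "qvel": joint speeds; "joint_torque": joint torques, N m; "ee_pos": TCP position; "orientation": TCP orientation; "ft_force": force on the tool from outside, world axes, zero at the start; "moment": the same for the moment, N m; "width": finger opening in mm; "grasp_force": force on a finger pad.
Only numpy, scipy, OpenCV 4.12 (cv2) and the standard library are available. Lean on these libraries where they do the work, as an engineer would, in place of code of your own. Each camera call takes 0.05 s, during which the arm holds its last target. There are 200 camera calls.

## Task

One of the two deep compartments of the wooden stock rack holds a brass bow-shaped pull handle: press that compartment's push button and let its flap spring fully open by itself without touching it with the robot, leaving the other compartment shut. Then take the long picker, reach over the handle, drop the picker's head behind it and draw the handle out until it lies wholly on the cork pad in front of the rack, never touching the handle with the fingers. Stand the picker back upright on its rubber mat as it was, let go, and leave everything else where it is.

Things in the scene. Friction and masses are not known exactly. Their poses are not given: they have to be found in the camera images.
- rack: Wooden stock rack fixed on the counter, 255 long, 196 wide, 115 mm high, no bottom board. Origin: counter level, middle of the mouth plane; +x runs inward, z up. Two compartments, each 72 mm wide, 100 high, 243 deep, centred on y = +50 mm (far) and -50 mm (near); divider 28, outer walls 12 mm. Top: a 45 mm deep front beam, then thin steel wires across, 36 mm apart, undersides 107 mm up.
- pad (a point): Centre of the thin cork pad in front of the rack, 200 x 200 mm (x -10 to -210, y -100 to +100 mm of the rack), on the counter and no obstacle; axes as the rack's.
- flap_far (a joint): Angle (rad) of the wooden flap closing the far (+y) compartment: 0 shut and latched, 2.2 fully open. Upright hinge at the compartment's outer edge (x -4, y +90 mm of the rack); 76 mm wide, 112 high, 6 thick; when released its spring swings it out to -x and then outward to +y in about 1 to 2 s.
- flap_far_edge (a point): Middle of the free edge of the far flap (59 mm up).
- button_far (a point): Centre of the top face of the round brass push button (26 mm across, 16 mm proud of the beam) that releases the far flap; 131 mm above the counter, at x 22, y +50 mm of the rack. Pressed straight down it unlatches after about 7 mm; full travel is 10 mm at 6 N; it springs back.
- flap_near (a joint): The same for the near (-y) compartment's flap: hinge at y -90 mm, opens to -x and outward to -y.
- flap_near_edge (a point): Middle of the free edge of the near flap (59 mm up).
- button_near (a point): Centre of the top face of the near flap's push button, at x 22, y -50 mm of the rack, 131 mm up; works like the other.
- pull: The loose brass bow handle to be fetched: flat back plate 96 x 36 x 5 mm, a square boss (to 16 mm high) at each end, a low bow joining them, 29 mm high in all, 0.1 to 0.21 kg. Origin: centre of its underside; x along its length, z up. It starts deep in one compartment, +x pointing inward to within 0.15 rad of the rack's.
- knob: Loose brass door knob on a round rose, 60 mm across, 50 mm high, standing in the other compartment; to be left alone. Origin: centre of its underside.
- picker: Loose long-reach picker, 0.25 kg, standing on its foot and head. Origin: centre of the foot's underside; +x along the shaft to the head, z up. Foot: dark wood block 60 x 44 x 44 mm. Upright light-wood handle, 28 x 28 mm, 44 to 150 mm up. Aluminium shaft 12 mm wide, 40 to 48 mm up. Head: crosswise plate 40 mm wide, 8 thick, 0 to 48 mm up, at x = 300 mm.
- picker_grip (a point): Point on the picker's handle to hold it by, 125 mm above its underside, over its origin. While pulling, keep the foot a few mm clear of the counter: dragged on it, the picker snags and tips in the hand.
- picker_shaft (a point): Point on the picker's shaft, 120 mm from the handle's axis towards the head, 44 mm above the underside.
- tool_mat: Thin black rubber mat 440 x 140 mm flush with the counter, where the picker stands at the start. Origin: the place of the picker's origin, 84 mm from the mat's rear end; +x is the direction in which the picker points. The picker starts within 10 mm of it.
- can: Bystander: tin can 68 mm across, 105 mm high, beside the cork pad's outer corner on the far side. Origin: centre of its underside.
- jar: Bystander: glass jar 64 mm across, 95 mm high, on the near side beside the cork pad. Origin: centre of its underside.
- hammer: Bystander: hammer lying on the counter beyond the rack. Origin: under its middle.
- driver: Bystander: screwdriver lying near the robot's right. Origin: under its middle.
- carton: Bystander: cardboard carton 110 x 75 x 55 mm at the far side. Origin: centre of its underside.
- hinge_box: Bystander: small wooden box 100 x 70 x 45 mm with fittings, behind the rack. Origin: centre of its underside.
Mind the look-alikes: they are no part of the job. Leave any blue or green look-alike of the pull alone.

How it is judged:
By the outcome, as a careful person would: the job done as asked, in the order asked, and still so for the second after the job is handed in, with the robot touching nothing.
It also fails if it takes over 66 s, if anything falls off the work surface, if the arm or the gripper's body presses on something with over 40 N, if the wrist force passes 120 N, or if a joint passes its speed limit or range.

## Working session

There is one attempt and no reset: what is moved stays moved. The work goes in short steps, Python scripts to look and compute and a tool call to move; the robot and the scene stay as the last step left them, time stands still between calls to the robot, and variables do not carry over. Pictures are saved under pics/ and viewed, at most 10 in all, crops included, and the job is handed in when it is done.

Besides the shell and the picture viewer there is one more tool, called after ">>>" in YAML: its name, and indented under it one key for each argument. servo_tool: Moves the arm, as the interface text tells. Its arguments: {"type":"object","properties":{"steps":{"type":"array"}},"required":["steps"]}

```bash
mkdir -p pics; cat > h.py <<'E'
import numpy as np, cv2
from workcell import sensors, imaging
def grab(n):
    o=sensors.get_obs(); d=imaging.get_image(n)
    H,W=d["color"].shape[:2]; f=H/2/np.tan(np.radians(d["vertical_fov"])/2)
    d["K"]=np.array([[f,0,d["cx"]],[0,f,d["cy"]],[0,0,1]])
    if n=="wrist":
        T=np.eye(4);T[:3,:3]=cv2.Rodrigues(np.array(o["orientation"],float))[0];T[:3,3]=o["ee_pos"]
        M=T@np.array(d["tool_from_camera"])
    else:
        R=cv2.Rodrigues(np.array(d["rvec"],float))[0];M=np.eye(4);M[:3,:3]=R.T;M[:3,3]=-R.T@np.array(d["tvec"],float).ravel()
    d["M"]=M; return d
def cloud(d):
    H,W=d["range_z"].shape;v,u=np.mgrid[:H,:W];z=d["range_z"]
    K=d["K"];p=np.stack([(u-K[0,2])/K[0,0]*z,(v-K[1,2])/K[1,1]*z,z],-1)
    P=p@d["M"][:3,:3].T+d["M"][:3,3]; P[z==0]=np.nan; return P
def onplane(d,u,v,h):
    r=d["M"][:3,:3]@np.linalg.inv(d["K"])@np.array([u,v,1.]);c=d["M"][:3,3]
    return c+r*(h-c[2])/r[2]
E
python3 - <<'E'
from h import *
print(sensors.get_obs())
for n in ("scene","top"):
    d=grab(n);cv2.imwrite(f"pics/{n}0.png",d["color"]);np.save(n+"0.npy",cloud(d));print(n,d["M"][:3,3],d["K"][0])
E
```

```text
{'t': 0.0, 'qpos': array([ 1.27694996e+00,  4.23818890e-01,  1.63069340e+00,  5.81904132e-06,
        1.08858504e+00, -1.89896572e-02]), 'qvel': array([ 1.44886986e-04, -8.38891826e-05,  2.57951957e-04,  2.25610727e-03,
       -1.48816953e-03, -1.41738103e-03]), 'joint_torque': array([ 2.32723563e-03, -5.44649756e+01, -2.73669899e+01,  6.44992408e-02,
        2.29331141e-02, -1.07531353e-04]), 'ee_pos': array([169.4373512 , 601.01791579, 221.91406408]), 'orientation': array([-4.30357443e-01, -3.11173372e+00,  2.33323996e-03]), 'ft_force': array([0.17427717, 0.3294336 , 0.0409463 ]), 'moment': array([-0.01456927,  0.01609621,  0.01516341]), 'grasp_force': 0.0, 'width': 88.09740326550923}
scene [1400.47785983 -329.89824128  694.9701147 ] [394.62448169   0.         276.47650154]
top [ 384.31963922  -35.48729496 1303.10659247] [472.7373867    0.         277.81898983]
```

View pics/scene0.png

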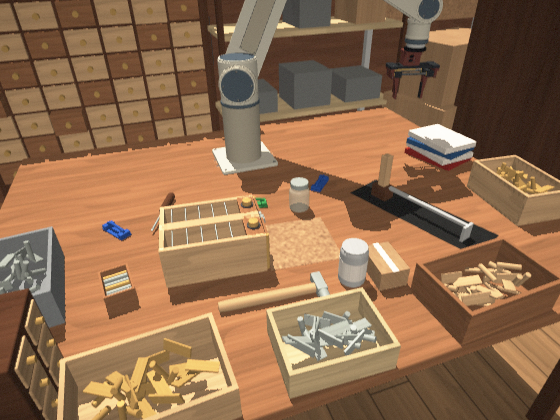

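View pics/top0.png

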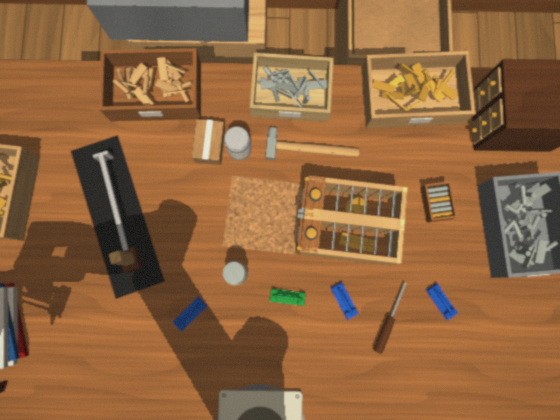

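The scene view shows the rack with its mouth facing the cork pad, and the picker on its mat. In the top view the buttons are at about (316,193) far and (311,233) near. A compact brass item is in the far compartment near (358,202), and an elongated one in the near compartment near (357,242). I'll zoom in to check.

```bash
python3 - <<'E'
from h import *
im=cv2.imread("pics/top0.png");P=np.load("top0.npy")
c=cv2.resize(im[165:275,215:420],None,fx=3.9,fy=3.9,interpolation=cv2.INTER_CUBIC);cv2.imwrite("pics/c1.png",c)
def rect(mask,name):
    m=mask.astype(np.uint8);n,l,s,_=cv2.connectedComponentsWithStats(m)
    for i in np.argsort(-s[1:,4])[:3]+1:
        if s[i,4]<15: continue
        q=P[l==i];q=q[~np.isnan(q[:,0])];r=cv2.minAreaRect(q[:,:2].astype(np.float32))
        print(name,s[i],np.round(q.mean(0),1),np.round(r[0],1),np.round(r[1],1),round(r[2],2))
v,u=np.mgrid[:420,:560]
box=lambda a,b,c,d:(u>a)&(u<b)&(v>c)&(v<d)
z=P[...,2]
rect(box(290,415,170,270)&(z>108)&(z<122),"rack")
rect(box(300,325,180,245)&(z>124)&(z<140),"btn")
rect(box(295,415,170,270)&(z>12)&(z<60),"inside")
rect(box(70,165,130,300)&(z>60),"phandle")
rect(box(70,165,130,300)&(z>36)&(z<56),"shaft/foot")
hsv=cv2.cvtColor(im,cv2.COLOR_BGR2HSV)
rect(box(70,165,130,300)&(hsv[...,2]<50),"mat")
rect(box(215,300,170,260)&(z<8)&(hsv[...,1]<165)&(hsv[...,2]>110),"pad")
rect(box(215,255,120,160)&(z>90),"can");rect(box(215,255,255,290)&(z>80),"jar")
E
```

```text
rack [ 297  176  110   88 3538] [ 554.1 -211.3  114.3] [ 554.1 -226.4] [264.3 197.3] 84.06
rack [346 233   2  15  18] [ 498.  -213.   110.1] [ 498.6 -212.9] [ 3.  35.5] 87.0
rack [389 235   2  13  17] [ 497.9 -321.5  110.4] [ 497.8 -321.6] [ 3.8 30.5] 86.11
btn [310 189  10  11  83] [ 612.8 -130.2  130.6] [ 612.6 -129.4] [23.2 25.3] 89.38
btn [306 228  10  10  83] [ 513.9 -120.3  130.3] [ 514.3 -119.9] [23.4 22.6] 0.6
inside [351 197  14  17 196] [ 599.2 -251.6   46.3] [ 600.5 -251.9] [33.9 45.7] 82.87
inside [309 254  86  11 110] [ 454.4 -234.8   36.4] [ 454.3 -234.8] [225.8   1. ] 84.16
inside [362 239  13  13  91] [ 495.6 -287.7   18.9] [ 496.7 -283.2] [35.3 33. ] 81.05
phandle [109 251  23  14 269] [444.  352.  125.3] [444.7 356.8] [28.4 29.7] 14.65
shaft/foot [ 93 151  47 121 802] [565.  395.   45.7] [575.7 402. ] [336.5  45. ] 18.59
mat [  73  137   91  160 5873] [561.3 406.9   0.6] [568.5 412.4] [434.1 138.3] 21.3
pad [ 216  171   84   89 6210] [5.781e+02 1.450e+01 2.000e-01] [577.7  19.4] [250.2 234.8] 0.97
can [224 127  25  25 496] [760.7  74.8 103.3] [761.9  75.9] [64.  63.9] 2.85
jar [222 262  23  22 391] [412.8  73.4  94.1] [412.9  73.8] [53.  56.1] 0.94
```

View pics/c1.png

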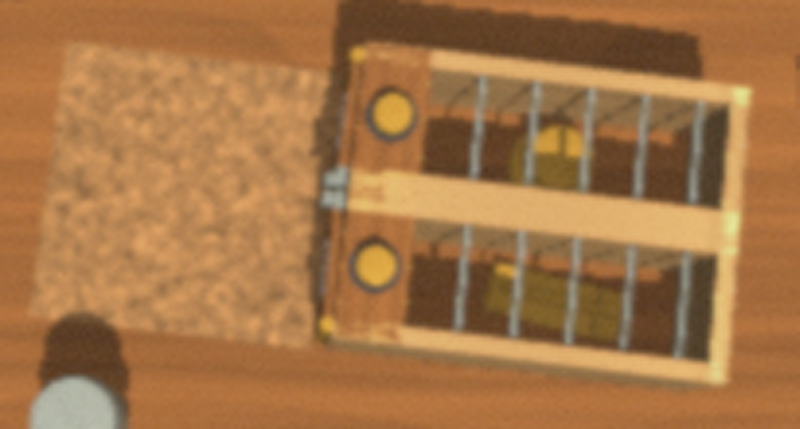

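The crop shows a round knob in the far compartment at crop (555,150) and the elongated brass pull in the near one at crop (490–622, 265–340). So it's the near button, measured at (514,-120,131). I'll move above it with the gripper shut.

>>> servo_tool:
  steps:
    - [[0.0144,-0.03,-0.0026],[0,0,0],-1]
    - [[0.0144,-0.03,-0.0026],[0,0,0],-1]
    - [[0.0144,-0.03,-0.0026],[0,0,0],-1]
    - [[0.0144,-0.03,-0.0026],[0,0,0],-1]
    - [[0.0144,-0.03,-0.0026],[0,0,0],-1]
    - [[0.0144,-0.03,-0.0026],[0,0,0],-1]
    - [[0.0144,-0.03,-0.0026],[0,0,0],-1]
    - [[0.0144,-0.03,-0.0026],[0,0,0],-1]

```text
t: 0.77
ee_pos: [285.0, 359.9, 201.6]
orientation: [-0.43, -3.112, 0.0]
ft_force: [0.2, -0.4, 0.6]
width: 37.7
grasp_force: 0.0
```

>>> servo_tool:
  steps:
    - [[0.0144,-0.03,-0.0026],[0,0,0],-1]
    - [[0.0144,-0.03,-0.0026],[0,0,0],-1]
    - [[0.0144,-0.03,-0.0026],[0,0,0],-1]
    - [[0.0144,-0.03,-0.0026],[0,0,0],-1]
    - [[0.0144,-0.03,-0.0026],[0,0,0],-1]
    - [[0.0144,-0.03,-0.0026],[0,0,0],-1]
    - [[0.0144,-0.03,-0.0026],[0,0,0],-1]
    - [[0.0144,-0.03,-0.0026],[0,0,0],-1]

```text
t: 1.43
ee_pos: [400.2, 119.9, 180.9]
orientation: [-0.43, -3.112, 0.0]
ft_force: [0.9, -1.1, 0.8]
width: 0.7
grasp_force: 0.0
```

>>> servo_tool:
  steps:
    - [[0.0144,-0.03,-0.0026],[0,0,0],-1]
    - [[0.0144,-0.03,-0.0026],[0,0,0],-1]
    - [[0.0144,-0.03,-0.0026],[0,0,0],-1]
    - [[0.0144,-0.03,-0.0026],[0,0,0],-1]
    - [[0.0144,-0.03,-0.0026],[0,0,0],-1]
    - [[0.0144,-0.03,-0.0026],[0,0,0],-1]
    - [[0.0144,-0.03,-0.0026],[0,0,0],-1]
    - [[0.0144,-0.03,-0.0026],[0,0,0],-1]

```text
t: 2.1
ee_pos: [515.4, -120.2, 159.9]
orientation: [-0.431, -3.111, -0.0]
ft_force: [-0.7, 1.2, -0.2]
width: 0.3
grasp_force: 0.0
```

>>> servo_tool:
  steps:
    - [[-0.001,0,-0.015],[0,0,0],-1]
    - [[0,0,-0.013],[0,0,0],-1]
    - [[0,0,-0.005],[0,0,0],-1]
    - [[0,0,-0.005],[0,0,0],-1]
    - [[0,0,0],[0,0,0],-1]
    - [[0,0,0.02],[0,0,0],-1]
    - [[0,0,0.03],[0,0,0],-1]
    - [[0,0,0.03],[0,0,0],-1]

```text
t: 2.77
ee_pos: [513.2, -117.5, 202.8]
orientation: [-0.429, -3.11, -0.001]
ft_force: [0.6, -0.1, -0.1]
width: 0.7
grasp_force: 0.0
```

>>> servo_tool:
  steps:
    - [[0,0,0.03],[0,0,0],-1]
    - [[0,0,0.03],[0,0,0],-1]
    - [[0,0,0.03],[0,0,0],-1]
    - [[0,0,0.02],[0,0,0],-1]
    - [[0,0,0.0],[0,0,0],-1]
    - [[0,0,0],[0,0,0],-1]
    - [[0,0,0],[0,0,0],-1]
    - [[0,0,0],[0,0,0],-1]

```text
t: 3.43
ee_pos: [513.2, -117.9, 310.8]
orientation: [-0.429, -3.109, -0.001]
ft_force: [-0.2, 0.0, -1.2]
width: 0.6
grasp_force: 0.0
```

```bash
python3 - <<'E'
from h import *
d=grab("scene");a=d["color"][160:290,130:400]
w=grab("wrist");b=w["color"]
cv2.imwrite("pics/s1.png",np.hstack([cv2.resize(a,(436,210)),cv2.resize(b,(280,210))]))
np.save("w1.npy",cloud(w));cv2.imwrite("pics/w1.png",b);print(sensors.get_obs()["t"])
E
```

```text
3.5333
```

View pics/s1.png

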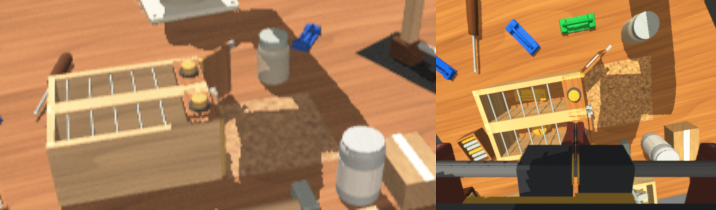

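The near flap has swung out and the far one is still shut. The wrist view shows the brass in the near compartment at about wrist picture (210,190) full-scale. Next I'll measure the pull and refine the rack frame, then the picker.

```bash
cat >> h.py <<'E'
xr=np.array([-0.102,-0.9948]);yr=np.array([0.9948,-0.102]);O=np.array([565.6,-103.1])
def rack(P):
    q=P[...,:2]-O; return np.stack([q@xr,q@yr,P[...,2]],-1)
E
python3 - <<'E'
from h import *
for n,f in (("top","top0"),("w","w1")):
    P=np.load(f+".npy");im=cv2.imread("pics/"+f+".png");hsv=cv2.cvtColor(im,cv2.COLOR_BGR2HSV)
    R=rack(P);x,y,z=R[...,0],R[...,1],R[...,2]
    m=(x>48)&(x<240)&(y>-84)&(y<-16)&(z>3)&(z<40)&(hsv[...,0]>18)&(hsv[...,0]<40)
    q=R[m].astype(np.float32)
    print(n,len(q),q.min(0),q.max(0),cv2.minAreaRect(q[:,:2]),np.percentile(q[:,2],[5,50,95]))
    h=q[q[:,2]>22]; print(len(h),h.mean(0) if len(h) else 0,cv2.minAreaRect(h[:,:2]) if len(h)>4 else 0)
    t=R[(z>108)&(z<122)&(x>-40)&(x<290)&(abs(y)<120)].astype(np.float32);print("rack",cv2.minAreaRect(t[:,:2]))
    b=R[(z>125)&(z<140)&(x>0)&(x<45)&(y<-30)&(y>-70)];print("btn",b.mean(0))
    fl=R[(z>20)&(z<125)&(x<-10)&(x>-90)&(y<-70)&(y>-155)];print("flap",len(fl),fl.min(0) if len(fl) else 0)
P=np.load("top0.npy");v,u=np.mgrid[:420,:560]
s=(u>70)&(u<165)&(v>130)&(v<300)&(P[...,2]>38)&(P[...,2]<54)
q=P[s][:,:2].astype(np.float32)
far=q[np.hypot(*(q-[442,356]).T)>60]; l=cv2.fitLine(far,cv2.DIST_HUBER,0,.01,.01).ravel();print("shaft",l,np.degrees(np.arctan2(l[1],l[0])))
e=np.array([l[0],l[1]]);t=(far-l[2:])@e;print("head end",l[2:]+e*t.max())
E
```

```text
Traceback (most recent call last):
cv2.error: OpenCV(4.12.0) /io/opencv/modules/imgproc/src/convhull.cpp:143: error: (-215:Assertion failed) total >= 0 && (depth == CV_32F || depth == CV_32S) in function 'convexHull'
```

```bash
python3 - <<'E'
from h import *
mar=lambda q:[np.round(a,1) for a in cv2.minAreaRect(np.ascontiguousarray(q[:,:2],np.float32))]
for n,f in (("top","top0"),("w","w1")):
    P=np.load(f+".npy");im=cv2.imread("pics/"+f+".png");hsv=cv2.cvtColor(im,cv2.COLOR_BGR2HSV)
    R=rack(P);x,y,z=R[...,0],R[...,1],R[...,2]
    m=(x>48)&(x<240)&(y>-84)&(y<-16)&(z>3)&(z<40)&(hsv[...,0]>18)&(hsv[...,0]<40)
    q=R[m]
    print(n,len(q),q.min(0),q.max(0),mar(q),np.percentile(q[:,2],[5,50,95]))
    h=q[q[:,2]>22]; print(len(h),h.mean(0) if len(h) else 0)
    print("rack",mar(R[(z>108)&(z<122)&(x>-40)&(x<290)&(abs(y)<120)]))
    b=R[(z>125)&(z<140)&(x>0)&(x<45)&(y<-30)&(y>-70)];print("btn",b.mean(0))
    fl=R[(z>20)&(z<125)&(x<-10)&(x>-90)&(y<-70)&(y>-155)];print("flap",len(fl),fl.min(0) if len(fl) else 0)
P=np.load("top0.npy");v,u=np.mgrid[:420,:560]
s=(u>70)&(u<165)&(v>130)&(v<300)&(P[...,2]>38)&(P[...,2]<54)
q=P[s][:,:2].astype(np.float32)
far=np.ascontiguousarray(q[np.hypot(*(q-[442,356]).T)>60]); l=cv2.fitLine(far,cv2.DIST_HUBER,0,.01,.01).ravel();print("shaft",l,np.degrees(np.arctan2(l[1],l[0])))
e=np.array([l[0],l[1]]);t=(far-l[2:])@e;print("head end",l[2:]+e*t.max())
E
```

```text
top 244 [ 95.1016299  -66.97915178   3.10902764] [203.22315948 -26.07285266  33.05317941] [array([149.4, -46.3]), array([ 39.2, 107.6]), np.float64(88.6)] [ 4.20866092 14.09438516 29.34265741]
55 [157.57621172 -46.1022303   26.86447118]
rack [array([123.8,   1.1]), array([197.3, 264.3]), np.float64(89.9)]
btn [ 22.4175192  -49.78683198 130.37115819]
flap 0 0
w 1202 [109.63424197 -69.23066757   3.00781915] [204.10720892 -25.28716674  30.33478815] [array([157. , -46.7]), array([34.7, 92.7]), np.float64(83.1)] [ 3.42220764 11.76817554 27.38126086]
218 [156.66370149 -46.54368772  26.05957198]
rack [array([108.2,  -9.9]), array([301.6, 210.1]), np.float64(1.7)]
btn [ 23.05925298 -50.31297963 129.94733516]
flap 732 [ -74.90663706 -143.43621576   20.61351985]
shaft [9.5061964e-01 3.1035841e-01 6.1673724e+02 4.1353235e+02] 18.08083
head end [736.1523  452.51898]
```

>>> servo_tool:
  steps:
    - [[-0.0042,0.0297,0],[0,0,2.13],1]
    - [[-0.0042,0.0297,0],[0,0,2.13],1]
    - [[-0.0042,0.0297,0],[0,0,2.13],1]
    - [[-0.0042,0.0297,0],[0,0,2.13],1]
    - [[-0.0042,0.0297,0],[0,0,2.13],1]
    - [[-0.0042,0.0297,0],[0,0,2.13],1]
    - [[-0.0042,0.0297,0],[0,0,2.13],1]
    - [[-0.0042,0.0297,0],[0,0,2.13],1]

```text
t: 4.2
ee_pos: [479.8, 120.5, 311.4]
orientation: [0.038, -3.14, 0.0]
ft_force: [1.2, -0.2, 1.3]
width: 50.0
grasp_force: 0.0
```

>>> servo_tool:
  steps:
    - [[-0.0042,0.0297,0],[0,0,2.13],1]
    - [[-0.0042,0.0297,0],[0,0,2.13],1]
    - [[-0.0042,0.0297,0],[0,0,2.13],1]
    - [[-0.0042,0.0297,0],[0,0,2.13],1]
    - [[-0.0042,0.0297,0],[0,0,2.13],1]
    - [[-0.0042,0.0297,0],[0,0,2.13],1]
    - [[-0.0042,0.0297,0],[0,0,2.13],1]
    - [[-0.0042,0.0297,0],[0,0,2.13],1]

```text
t: 4.87
ee_pos: [446.2, 358.0, 311.2]
orientation: [0.503, -3.099, 0.001]
ft_force: [0.6, 0.5, -0.1]
width: 87.8
grasp_force: 0.0
```

```bash
python3 - <<'E'
from h import *
o=sensors.get_obs();w=grab("wrist");P=cloud(w);np.save("w2.npy",P);cv2.imwrite("pics/w2.png",w["color"])
print(o["ee_pos"],cv2.Rodrigues(np.array(o["orientation"]))[0].round(3)[:,1],o["qpos"])
mar=lambda q:[np.round(a,1) for a in cv2.minAreaRect(np.ascontiguousarray(q[:,:2],np.float32))]
x,y,z=P[...,0],P[...,1],P[...,2]
near=np.hypot(x-446,y-357)
h=P[(near<40)&(z>140)&(z<160)];print("top",len(h),h.mean(0) if len(h) else 0,mar(h) if len(h)>5 else 0)
s=P[(near<330)&(near>45)&(z>38)&(z<55)&(y>300)&(y<520)];print(len(s))
if len(s)>20:
  l=cv2.fitLine(np.ascontiguousarray(s[:,:2],np.float32),cv2.DIST_HUBER,0,.01,.01).ravel();print(l,np.degrees(np.arctan2(l[1],l[0])))
  print(mar(s))
E
```

```text
[446.21723019 358.01152857 311.18293777] [-0.316  0.949 -0.001] [ 6.55359214e-01  2.55183631e-01  1.65948258e+00 -8.58883026e-06
  1.22874200e+00 -1.23740305e+00]
top 680 [443.43462126 357.57781285 148.33066605] [array([444.5, 357.9]), array([28.5, 27. ]), np.float64(18.9)]
1011
[9.5165384e-01 3.0717254e-01 5.7966400e+02 4.0182834e+02] 17.888916
[array([611. , 411.8]), array([258.5,  38. ]), np.float64(18.3)]
```

View pics/w2.png

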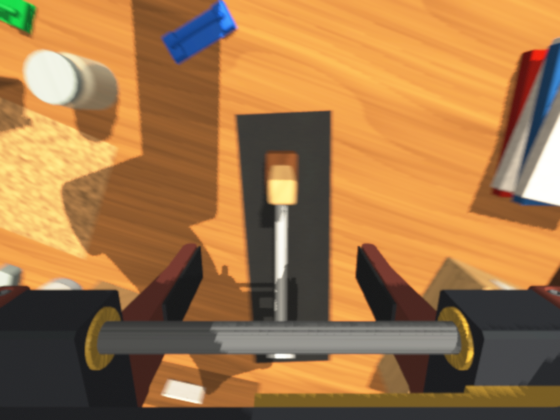

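The picture shows the picker's light handle at (282,185) with the shaft running straight down, so the tool is aligned. The handle is at (444.5, 358). Now I'll descend and grip.

>>> servo_tool:
  steps:
    - [[-0.001,0,-0.03],[0,0,0],1]
    - [[-0.001,0,-0.03],[0,0,0],1]
    - [[0,0,-0.03],[0,0,0],1]
    - [[0,0,-0.03],[0,0,0],1]
    - [[0,0,-0.03],[0,0,0],1]
    - [[0,0,-0.025],[0,0,0],1]
    - [[0,0,-0.02],[0,0,0],1]
    - [[0,0,-0.01],[0,0,0],1]

```text
t: 5.58
ee_pos: [443.2, 355.2, 103.7]
orientation: [0.499, -3.097, 0.004]
ft_force: [-1.0, -0.1, -0.4]
width: 87.7
grasp_force: 0.0
```

>>> servo_tool:
  steps:
    - [[0,0,0],[0,0,0],-1]
    - [[0,0,0],[0,0,0],-1]
    - [[0,0,0],[0,0,0],-1]
    - [[0,0,0],[0,0,0],-1]
    - [[0,0,0],[0,0,0],-1]
    - [[0,0,0],[0,0,0],-1]
    - [[0,0,0],[0,0,0],-1]
    - [[0,0,0],[0,0,0],-1]

```text
t: 6.25
ee_pos: [445.1, 356.8, 107.7]
orientation: [-0.5, 3.101, 0.001]
ft_force: [0.1, 0.6, -0.4]
width: 37.6
grasp_force: 0.0
```

>>> servo_tool:
  steps:
    - [[0,0,0],[0,0,0],-1]
    - [[0,0,0.01],[0,0,0],-1]
    - [[0,0,0.015],[0,0,0],-1]
    - [[0,0,0.015],[0,0,0],-1]
    - [[0,0,0.015],[0,0,0],-1]
    - [[0,0,0.015],[0,0,0],-1]
    - [[0,0,0.015],[0,0,0],-1]
    - [[0,0,0.015],[0,0,0],-1]

```text
t: 6.92
ee_pos: [444.5, 356.4, 208.3]
orientation: [0.5, -3.101, 0.001]
ft_force: [0.4, 0.1, -3.3]
width: 28.1
grasp_force: 30.0
```

```bash
cat > chk.py <<'E'
from h import *
def chk():
    o=sensors.get_obs();Rm=cv2.Rodrigues(np.array(o["orientation"]))[0];p=np.array(o["ee_pos"])
    print("t",o["t"],p.round(1),"f",o["ft_force"].round(1),"w",round(o["width"],1),"tooly",np.degrees(np.arctan2(Rm[1,1],Rm[0,1])).round(2))
    yaw=np.arctan2(Rm[1,1],Rm[0,1])-np.pi/2;ex=np.array([np.cos(yaw),np.sin(yaw)]);ey=np.array([-ex[1],ex[0]])
    for n in ("top","wrist","scene"):
        P=cloud(grab(n));q=P[...,:2]-p[:2];L=np.stack([q@ex,q@ey,P[...,2]-p[2]],-1)
        m=(L[...,0]>70)&(L[...,0]<285)&(abs(L[...,1])<15)&(L[...,2]>-95)&(L[...,2]<-35)
        s=L[m]
        if len(s)<30: print(n,"few",len(s));continue
        s=s[s[:,2]>np.median(s[:,2])-4]
        a=np.polyfit(s[:,0],s[:,2],1);b=np.polyfit(s[:,0],s[:,1],1)
        hd=L[(L[...,0]>285)&(L[...,0]<330)&(abs(L[...,1])<30)&(L[...,2]>-110)&(L[...,2]<-30)]
        print(n,len(s),"z at 0/300:",np.round(np.polyval(a,[0,300]),1),"y:",np.round(np.polyval(b,[0,300]),1),"headmax",np.round(hd.max(0),1) if len(hd) else 0)
if __name__=="__main__": chk()
E
python3 chk.py
```

```text
t 6.9167 [444.5 356.4 208.3] f [ 0.4  0.1 -3.3] w 28.1 tooly 108.33
top 438 z at 0/300: [-62.8 -62.5] y: [0.  0.4] headmax [307.   20.6 -58.4]
wrist 545 z at 0/300: [-59.6 -59.4] y: [1.4 1.3] headmax 0
scene 277 z at 0/300: [-59.7 -59.4] y: [-0.1 -1. ] headmax [307.1  22.1 -55.7]
```

Level and firmly held, with the underside 108 mm below the TCP. Next I'll carry it to the rack front while turning it to point inward.

>>> servo_tool:
  steps:
    - [[0.0045,-0.004,0.008],[0,0,-4.76],-1]
    - [[0.0045,-0.004,0.008],[0,0,-4.76],-1]
    - [[0.0045,-0.004,0.008],[0,0,-4.76],-1]
    - [[0.0045,-0.004,0.008],[0,0,-4.76],-1]
    - [[0.0045,-0.004,0.008],[0,0,-4.76],-1]
    - [[0.0045,-0.004,0.008],[0,0,-4.76],-1]
    - [[0.0045,-0.004,0.004],[0,0,-4.76],-1]
    - [[0.0045,-0.004,0],[0,0,-4.76],-1]

```text
t: 7.73
ee_pos: [481.0, 324.4, 258.9]
orientation: [-0.545, -3.093, 0.001]
ft_force: [-0.3, 0.5, -2.4]
width: 27.5
grasp_force: 30.0
```

>>> servo_tool:
  steps:
    - [[0.0045,-0.004,0],[0,0,-4.76],-1]
    - [[0.0045,-0.004,0],[0,0,-4.76],-1]
    - [[0.0045,-0.004,0],[0,0,-4.76],-1]
    - [[0.0045,-0.004,0],[0,0,-4.76],-1]
    - [[0.0045,-0.004,0],[0,0,-4.76],-1]
    - [[0.0045,-0.004,0],[0,0,-4.76],-1]
    - [[0.0045,-0.004,0],[0,0,-4.76],-1]
    - [[0.0045,-0.004,0],[0,0,-4.76],-1]

```text
t: 8.4
ee_pos: [516.4, 292.2, 257.7]
orientation: [-1.524, -2.746, 0.003]
ft_force: [-0.1, 0.9, -2.0]
width: 28.1
grasp_force: 30.0
```

>>> servo_tool:
  steps:
    - [[0.0045,-0.004,0],[0,0,-4.76],-1]
    - [[0.0045,-0.004,0],[0,0,-4.76],-1]
    - [[0.0045,-0.004,0],[0,0,-4.76],-1]
    - [[0.0045,-0.004,0],[0,0,-4.76],-1]
    - [[0.0045,-0.004,0],[0,0,-4.76],-1]
    - [[0.0045,-0.004,0],[0,0,-4.76],-1]
    - [[0.0045,-0.004,0],[0,0,-4.76],-1]
    - [[0.0045,-0.004,0],[0,0,-4.76],-1]

```text
t: 9.07
ee_pos: [552.4, 260.2, 257.6]
orientation: [-2.337, -2.099, 0.004]
ft_force: [-0.1, -0.2, -3.1]
width: 27.9
grasp_force: 30.0
```

>>> servo_tool:
  steps:
    - [[0,0,-0.01],[0,0,0],-1]
    - [[0,0,-0.02],[0,0,0],-1]
    - [[0,0,-0.02],[0,0,0],-1]
    - [[0,0,-0.02],[0,0,0],-1]
    - [[0,0,-0.02],[0,0,0],-1]
    - [[0,0,-0.01],[0,0,0],-1]
    - [[0,0,0],[0,0,0],-1]
    - [[0,0,0],[0,0,0],-1]

```text
t: 9.73
ee_pos: [552.4, 260.7, 158.4]
orientation: [-2.331, -2.105, 0.003]
ft_force: [-0.1, 1.1, -2.6]
width: 27.6
grasp_force: 30.0
```

```bash
python3 chk.py; python3 -c "
from h import *
o=sensors.get_obs();print('rack tcp',rack(np.array(o['ee_pos'])),o['qpos'])"
```

```text
t 9.7333 [552.4 260.7 158.4] f [-0.1  1.1 -2.6] w 27.6 tooly -5.84
top 390 z at 0/300: [-62.8 -62. ] y: [0.5 0.5] headmax [302.6  19.2 -57. ]
wrist 543 z at 0/300: [-61.5 -61.5] y: [1.1 0.5] headmax 0
scene 270 z at 0/300: [-60.  -60.1] y: [1.8 2.8] headmax [303.6  24.1 -56.9]
rack tcp [-361.1533031   -48.97721038  160.43753575] [4.21265621e-01 4.78455743e-01 1.70483837e+00 1.60594939e-05
 9.56215833e-01 5.23767730e-01]
```

>>> servo_tool:
  steps:
    - [[-0.0015,0,-0.005],[0,0,0],-1]
    - [[-0.0015,0,-0.005],[0,0,0],-1]
    - [[0,0,0],[0,0,0],-1]
    - [[-0.0016,-0.0159,0],[0,0,0],-1]
    - [[-0.0016,-0.0159,0],[0,0,0],-1]
    - [[-0.0016,-0.0159,0],[0,0,0],-1]
    - [[-0.0016,-0.0159,0],[0,0,0],-1]
    - [[-0.0016,-0.0159,0],[0,0,0],-1]

```text
t: 10.55
ee_pos: [541.6, 179.0, 149.4]
orientation: [2.334, 2.103, -0.0]
ft_force: [0.1, 0.9, -2.1]
width: 28.0
grasp_force: 30.0
```

```bash
python3 chk.py; python3 -c "
from h import *
o=sensors.get_obs();print('rack tcp',rack(np.array(o['ee_pos'])))
d=grab('scene');cv2.imwrite('pics/s3.png',cv2.resize(d['color'][150:300,130:400],None,fx=2.5,fy=2.5))"
```

```text
t 10.55 [541.6 179.  149.4] f [ 0.1  0.9 -2.1] w 28.0 tooly -5.95
top 377 z at 0/300: [-65.9 -58.3] y: [0.7 0.7] headmax [323.7  29.9 -30.1]
wrist 540 z at 0/300: [-62.8 -62.4] y: [ 0.2 -1.3] headmax 0
scene 267 z at 0/300: [-62.5 -61.5] y: [1.  0.1] headmax [324.6  30.  -30.3]
rack tcp [-278.45425695  -52.42951018  149.47207791]
```

View pics/s3.png

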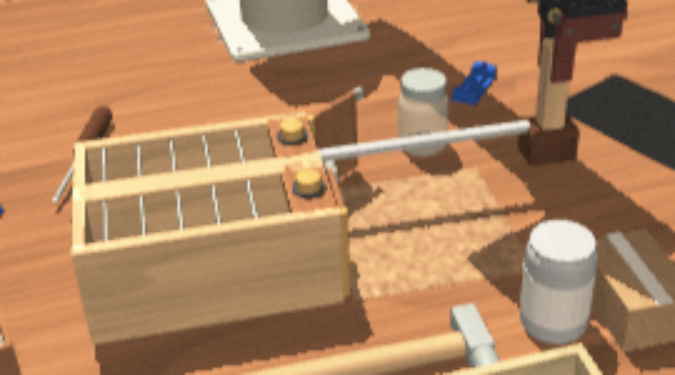

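The view shows the head entering the open near compartment under the beam, clear on all sides, with the flap standing open at (338,130). I'll continue inward.

>>> servo_tool:
  steps:
    - [[-0.0016,-0.0167,0],[0,0,0],-1]
    - [[-0.0016,-0.0167,0],[0,0,0],-1]
    - [[-0.0016,-0.0167,0],[0,0,0],-1]
    - [[-0.0016,-0.0167,0],[0,0,0],-1]
    - [[-0.0016,-0.0167,0],[0,0,0],-1]
    - [[-0.0016,-0.0167,0],[0,0,0],-1]
    - [[-0.0016,-0.0167,0],[0,0,0],-1]
    - [[-0.0016,-0.0167,0],[0,0,0],-1]

```text
t: 11.42
ee_pos: [529.4, 47.3, 149.5]
orientation: [2.332, 2.104, 0.001]
ft_force: [0.2, -0.2, -2.5]
width: 28.2
grasp_force: 30.0
```

>>> servo_tool:
  steps:
    - [[-0.0016,-0.0167,0],[0,0,0],-1]
    - [[-0.0016,-0.0167,0],[0,0,0],-1]
    - [[-0.0016,-0.0167,0],[0,0,0],-1]
    - [[-0.0016,-0.0157,0],[0,0,0],-1]
    - [[0,0,0],[0,0,0],-1]
    - [[0,0,0],[0,0,0],-1]
    - [[0,0,0],[0,0,0],-1]
    - [[0,0,0],[0,0,0],-1]

```text
t: 12.08
ee_pos: [523.0, -17.4, 149.3]
orientation: [2.332, 2.105, 0.001]
ft_force: [-0.2, -0.1, -2.0]
width: 27.6
grasp_force: 30.0
```

```bash
python3 - <<'E'
from h import *
for i in range(3): print('rack tcp',rack(np.array(sensors.get_obs()['ee_pos'])).round(1)); d=grab('top')
P=rack(cloud(d));cv2.imwrite('pics/t4.png',cv2.resize(d['color'][165:275,215:420],None,fx=3.9,fy=3.9,interpolation=cv2.INTER_CUBIC))
x,y,z=P[...,0],P[...,1],P[...,2]
s=P[(x>120)&(x<240)&(y>-88)&(y<-12)&(z>70)&(z<96)];print("shaft/head",len(s),np.percentile(s,[2,50,98],axis=0).round(1))
h=s[(s[:,1]>-38)|(s[:,1]<-62)];print("head wings",len(h),h.mean(0) if len(h) else 0)
q=P[(x>48)&(x<240)&(y>-84)&(y<-16)&(z>8)&(z<36)];print(len(q),np.percentile(q,[2,50,98],axis=0).round(1))
E
```

```text
rack tcp [-81.  -51.1 149.3]
rack tcp [-81.  -51.2 149.3]
rack tcp [-80.9 -51.2 149.3]
shaft/head 286 [[124.5 -67.3  72.5]
 [183.7 -48.3  85.7]
 [225.4 -12.8  94.1]]
head wings 87 [192.34781644 -25.6217298   83.64460728]
112 [[111.5 -66.9   8.4]
 [174.7 -53.7  14.4]
 [202.3 -25.9  25.7]]
```

View pics/t4.png

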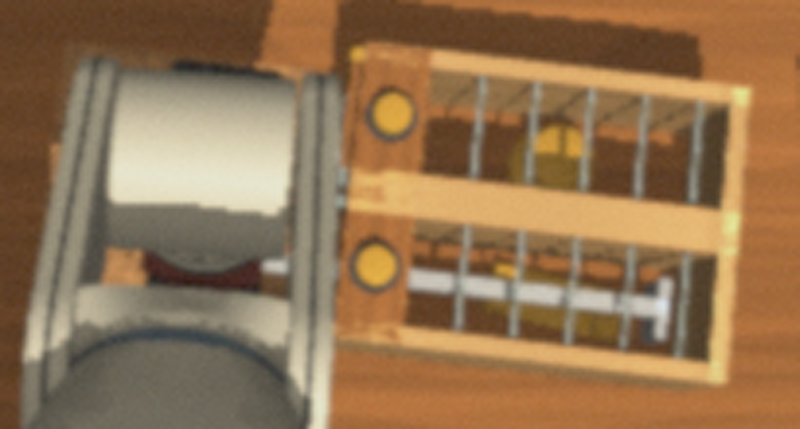

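The top view shows the head beyond the pull's inner end, at about (662,308), with the shaft running over the bow. I'll go a few mm further in, drop, then start drawing gently.

>>> servo_tool:
  steps:
    - [[-0.0003,-0.003,0],[0,0,0],-1]
    - [[0,0,-0.006],[0,0,0],-1]
    - [[0,0,-0.006],[0,0,0],-1]
    - [[0,0,-0.006],[0,0,0],-1]
    - [[0,0,-0.006],[0,0,0],-1]
    - [[0,0,-0.006],[0,0,0],-1]
    - [[0,0,-0.006],[0,0,0],-1]
    - [[0,0,0],[0,0,0],-1]

```text
t: 12.9
ee_pos: [521.5, -21.1, 111.8]
orientation: [-2.332, -2.103, 0.003]
ft_force: [0.3, 0.6, -2.0]
width: 27.6
grasp_force: 30.0
```

```bash
python3 - <<'E'
from h import *
for i in range(2): o=sensors.get_obs();print('rack tcp',rack(np.array(o['ee_pos'])).round(1),o['ft_force'].round(1)); d=grab('top')
P=rack(cloud(d));x,y,z=P[...,0],P[...,1],P[...,2]
for a in range(130,240,15):
    s=P[(x>a)&(x<a+15)&(y>-75)&(y<-25)&(z>36)&(z<66)]
    print(a,len(s),np.median(s,0).round(1) if len(s) else 0)
E
```

```text
rack tcp [-77.1 -52.2 111.8] [ 0.3  0.6 -2. ]
rack tcp [-77.1 -51.9 112.4] [ 0.  -1.1 -1.7]
130 29 [138.6 -52.   48.5]
145 24 [152.1 -50.7  48.5]
160 22 [169.2 -51.4  49.3]
175 25 [183.1 -52.1  49.8]
190 21 [195.1 -51.3  48.6]
205 48 [216.4 -51.9  49. ]
220 34 [222.6 -52.9  48.3]
235 49 [243.7 -50.   51.1]
```

>>> servo_tool:
  steps:
    - [[0,0,0.002],[0,0,0],-1]
    - [[0.0005,0.005,0],[0,0,0],-1]
    - [[0.0005,0.005,0],[0,0,0],-1]
    - [[0.0006,0.006,0],[0,0,0],-1]
    - [[0.0007,0.007,0],[0,0,0],-1]
    - [[0.0008,0.008,0],[0,0,0],-1]
    - [[0.0008,0.008,0],[0,0,0],-1]
    - [[0.0008,0.008,0],[0,0,0],-1]

```text
t: 13.67
ee_pos: [527.2, 26.8, 115.3]
orientation: [2.332, 2.104, -0.0]
ft_force: [-1.2, -1.2, -1.0]
width: 27.7
grasp_force: 30.0
```

>>> servo_tool:
  steps:
    - [[0.0008,0.008,0],[0,0,0],-1]
    - [[0.0008,0.008,0],[0,0,0],-1]
    - [[0.0008,0.008,0],[0,0,0],-1]
    - [[0.0008,0.008,0],[0,0,0],-1]
    - [[0.0008,0.008,0],[0,0,0],-1]
    - [[0.0008,0.008,0],[0,0,0],-1]
    - [[0.0008,0.008,0],[0,0,0],-1]
    - [[0.0008,0.008,0],[0,0,0],-1]

```text
t: 14.33
ee_pos: [533.6, 90.6, 115.3]
orientation: [-2.333, -2.104, 0.0]
ft_force: [-0.3, -1.1, -1.3]
width: 27.4
grasp_force: 30.0
```

```bash
cat > pl.py <<'E'
from h import *
from chk import chk
def pull(lo=-230,hi=240):
    for n in ("top","scene","wrist"):
        d=grab(n);hsv=cv2.cvtColor(d["color"],cv2.COLOR_BGR2HSV);P=rack(cloud(d));x,y,z=P[...,0],P[...,1],P[...,2]
        q=P[(x>lo)&(x<hi)&(y>-100)&(y<100)&(z>3)&(z<36)&((x<-5)|((y<-15)&(y>-84)))&(hsv[...,0]>18)&(hsv[...,0]<40)&(hsv[...,1]>110)]
        if len(q)>10:
            print(n,len(q),np.percentile(q,[1,50,99],axis=0).round(1).tolist(),[np.round(a,1) for a in cv2.minAreaRect(np.ascontiguousarray(q[:,:2],np.float32))])
if __name__=="__main__":
    pull();print(rack(np.array(sensors.get_obs()["ee_pos"])).round(1));chk()
E
python3 pl.py
```

```text
top 46 [[58.9, -69.1, 3.2], [78.0, -62.5, 6.1], [104.6, -45.8, 21.2]] [array([ 80.8, -54.7]), array([45.1, 30. ]), np.float64(6.0)]
wrist 231 [[-8.3, -88.8, 3.0], [9.8, -65.8, 9.9], [13.3, -36.6, 30.1]] [array([  7.3, -64.1]), array([57.2, 15.4]), np.float64(72.0)]
[-189.5  -51.4  115.4]
t 14.4833 [533.8  90.7 115.4] f [ 0.5  0.4 -1.8] w 27.8 tooly -5.86
top 268 z at 0/300: [-61.9 -63.5] y: [0.8 0.7] headmax [302.   20.6 -56.6]
wrist 539 z at 0/300: [-63.2 -63.1] y: [ 0.1 -0.1] headmax 0
scene 123 z at 0/300: [-62.1 -63. ] y: [0.6 0.4] headmax 0
```

The pull is following, with its inner end at about 105 mm in the rack. I'll keep drawing.

>>> servo_tool:
  steps:
    - [[0.0008,0.008,0],[0,0,0],-1]
    - [[0.0008,0.008,0],[0,0,0],-1]
    - [[0.0008,0.008,0],[0,0,0],-1]
    - [[0.0008,0.008,0],[0,0,0],-1]
    - [[0.0008,0.008,0],[0,0,0],-1]
    - [[0.0008,0.008,0],[0,0,0],-1]
    - [[0.0008,0.008,0],[0,0,0],-1]
    - [[0.0008,0.008,0],[0,0,0],-1]

```text
t: 15.3
ee_pos: [540.0, 154.8, 115.2]
orientation: [-2.333, -2.104, 0.0]
ft_force: [0.2, -1.5, -1.9]
width: 27.8
grasp_force: 30.0
```

>>> servo_tool:
  steps:
    - [[0.0008,0.008,0],[0,0,0],-1]
    - [[0.0008,0.008,0],[0,0,0],-1]
    - [[0.0008,0.008,0],[0,0,0],-1]
    - [[0.0008,0.008,0],[0,0,0],-1]
    - [[0.0008,0.008,0],[0,0,0],-1]
    - [[0.0008,0.008,0],[0,0,0],-1]
    - [[0.0006,0.006,0],[0,0,0],-1]
    - [[0.0004,0.004,0],[0,0,0],-1]

```text
t: 15.97
ee_pos: [545.9, 212.7, 115.3]
orientation: [2.332, 2.105, 0.0]
ft_force: [-0.1, -1.3, -3.0]
width: 28.2
grasp_force: 30.0
```

```bash
python3 pl.py
```

```text
top 119 [[-109.0, -69.1, 3.4], [-66.0, -63.1, 7.4], [-21.2, -36.0, 20.9]] [array([-64.2, -52.4]), array([33.5, 90.7]), np.float64(89.9)]
scene 71 [[-109.5, -66.3, 3.4], [-75.7, -54.1, 6.8], [-40.4, -37.7, 29.9]] [array([-75. , -52.7]), array([29.9, 70. ]), np.float64(89.9)]
wrist 188 [[-115.1, -71.0, 3.0], [-112.6, -62.0, 8.1], [-103.4, -35.9, 14.8]] [array([-109.5,  -53.7]), array([13.5, 36.5]), np.float64(6.5)]
[-311.6  -51.8  115.3]
t 16.1167 [545.8 212.2 115.3] f [-0.7  0.4 -2.1] w 27.7 tooly -5.88
top 354 z at 0/300: [-61.8 -63.5] y: [0.5 0.7] headmax [302.1  23.8 -57.9]
wrist 543 z at 0/300: [-63.1 -63. ] y: [ 0.3 -0.4] headmax 0
scene 291 z at 0/300: [-62.4 -62.8] y: [1.6 0.5] headmax [286.9   5.7 -63.1]
```

>>> servo_tool:
  steps:
    - [[0.0005,0.005,0],[0,0,0],-1]
    - [[0.0008,0.008,0],[0,0,0],-1]
    - [[0.0008,0.008,0],[0,0,0],-1]
    - [[0.0008,0.008,0],[0,0,0],-1]
    - [[0.0006,0.006,0],[0,0,0],-1]
    - [[0.0004,0.004,0],[0,0,0],-1]
    - [[0.0002,0.002,0],[0,0,0],-1]
    - [[0,0,0],[0,0,0],-1]

```text
t: 16.93
ee_pos: [549.9, 253.5, 115.2]
orientation: [-2.332, -2.105, -0.0]
ft_force: [0.3, -0.3, -3.4]
width: 28.1
grasp_force: 30.0
```

>>> servo_tool:
  steps:
    - [[-0.0004,-0.004,0],[0,0,0],-1]
    - [[-0.0006,-0.006,0],[0,0,0],-1]
    - [[0,0,0.005],[0,0,0],-1]
    - [[0,0,0.01],[0,0,0],-1]
    - [[0,0,0.015],[0,0,0],-1]
    - [[0,0,0.02],[0,0,0],-1]
    - [[0,0,0.025],[0,0,0],-1]
    - [[0,0,0.025],[0,0,0],-1]

```text
t: 17.6
ee_pos: [548.7, 242.5, 217.0]
orientation: [-2.333, -2.103, 0.0]
ft_force: [0.8, -0.2, -2.3]
width: 27.8
grasp_force: 30.0
```

```bash
python3 pl.py
```

```text
top 252 [[-150.4, -68.8, 3.3], [-105.2, -56.9, 14.4], [-60.6, -45.7, 31.4]] [array([-105.7,  -57.5]), array([91.6, 24.6]), np.float64(0.2)]
scene 144 [[-150.6, -70.0, 3.4], [-103.1, -53.2, 7.1], [-60.7, -35.2, 30.0]] [array([-58.5,  -7.4]), array([207.5,  80.4]), np.float64(40.5)]
wrist 217 [[-93.4, -70.7, 3.2], [-77.3, -63.3, 6.8], [-61.4, -35.4, 16.4]] [array([-76.9, -53. ]), array([35.8, 33. ]), np.float64(89.0)]
[-343.1  -50.5  218.1]
t 17.75 [550.4 243.3 218.1] f [ 0.5  0.1 -2.7] w 27.8 tooly -5.92
top 432 z at 0/300: [-62.6 -64.2] y: [0.8 1. ] headmax [302.   19.6 -58.8]
wrist 544 z at 0/300: [-64.5 -65.8] y: [-0.8 -1.1] headmax 0
scene 292 z at 0/300: [-65.7 -65.7] y: [-0.8 -0.5] headmax [304.8  19.7 -61.7]
```

The pull lies at rack x -152 to -58, wholly on the pad. Now I'll carry the picker back along the reverse path.

>>> servo_tool:
  steps:
    - [[-0.0043,0.0047,0.008],[0,0,4.76],-1]
    - [[-0.0043,0.0047,0.008],[0,0,4.76],-1]
    - [[-0.0043,0.0047,0.008],[0,0,4.76],-1]
    - [[-0.0043,0.0047,0.008],[0,0,4.76],-1]
    - [[-0.0043,0.0047,0.008],[0,0,4.76],-1]
    - [[-0.0043,0.0047,0],[0,0,4.76],-1]
    - [[-0.0043,0.0047,0],[0,0,4.76],-1]
    - [[-0.0043,0.0047,0],[0,0,4.76],-1]

```text
t: 18.57
ee_pos: [513.4, 280.2, 253.6]
orientation: [-1.512, -2.752, 0.004]
ft_force: [-0.7, 0.4, -2.0]
width: 27.7
grasp_force: 30.0
```

>>> servo_tool:
  steps:
    - [[-0.0043,0.0047,0],[0,0,4.76],-1]
    - [[-0.0043,0.0047,0],[0,0,4.76],-1]
    - [[-0.0043,0.0047,0],[0,0,4.76],-1]
    - [[-0.0043,0.0047,0],[0,0,4.76],-1]
    - [[-0.0043,0.0047,0],[0,0,4.76],-1]
    - [[-0.0043,0.0047,0],[0,0,4.76],-1]
    - [[-0.0043,0.0047,0],[0,0,4.76],-1]
    - [[-0.0043,0.0047,0],[0,0,4.76],-1]

```text
t: 19.23
ee_pos: [478.9, 317.7, 253.3]
orientation: [-0.532, -3.094, 0.004]
ft_force: [1.1, 0.3, -2.5]
width: 27.6
grasp_force: 30.0
```

>>> servo_tool:
  steps:
    - [[-0.0044,0.0048,0],[0,0,4.76],-1]
    - [[-0.0044,0.0048,0],[0,0,4.76],-1]
    - [[-0.0044,0.0048,0],[0,0,4.76],-1]
    - [[-0.0044,0.0048,0],[0,0,4.76],-1]
    - [[-0.0044,0.0048,0],[0,0,4.76],-1]
    - [[-0.0044,0.0048,0],[0,0,4.76],-1]
    - [[-0.0043,0.0048,0],[0,0,4.76],-1]
    - [[-0.0043,0.0048,0],[0,0,4.76],-1]

```text
t: 19.9
ee_pos: [444.0, 356.0, 253.3]
orientation: [0.506, -3.097, 0.003]
ft_force: [0.3, -0.3, -2.5]
width: 27.6
grasp_force: 30.0
```

>>> servo_tool:
  steps:
    - [[0,0,-0.025],[0,0,0],-1]
    - [[0,0,-0.025],[0,0,0],-1]
    - [[0,0,-0.025],[0,0,0],-1]
    - [[0,0,-0.025],[0,0,0],-1]
    - [[0,0,-0.02],[0,0,0],-1]
    - [[0,0,-0.01],[0,0,0],-1]
    - [[0,0,0],[0,0,0],-1]
    - [[0,0,0],[0,0,0],-1]

```text
t: 20.57
ee_pos: [444.7, 356.1, 124.6]
orientation: [0.5, -3.1, 0.002]
ft_force: [-0.0, -0.2, -2.5]
width: 27.8
grasp_force: 30.0
```

```bash
python3 chk.py
```

```text
t 20.5667 [444.7 356.1 124.6] f [-0.  -0.2 -2.5] w 27.8 tooly 108.34
top 377 z at 0/300: [-62.7 -63.9] y: [0.3 0.3] headmax [306.2  20.6 -56.1]
wrist 546 z at 0/300: [-61.1 -63.7] y: [1.  0.8] headmax 0
scene 261 z at 0/300: [-60.3 -59.9] y: [-0.4 -1.2] headmax [305.6  23.6 -56.6]
```

>>> servo_tool:
  steps:
    - [[0,0,-0.004],[0,0,0],-1]
    - [[0,0,-0.004],[0,0,0],-1]
    - [[0,0,-0.004],[0,0,0],-1]
    - [[0,0,-0.001],[0,0,0],-1]
    - [[0,0,-0.001],[0,0,0],-1]
    - [[0,0,-0.001],[0,0,0],-1]
    - [[0,0,0],[0,0,0],-1]
    - [[0,0,0],[0,0,0],-1]

```text
t: 21.38
ee_pos: [445.3, 356.6, 110.4]
orientation: [-0.5, 3.101, 0.0]
ft_force: [-0.1, 0.2, -2.4]
width: 27.8
grasp_force: 30.0
```

>>> servo_tool:
  steps:
    - [[0,0,-0.001],[0,0,0],-1]
    - [[0,0,0],[0,0,0],-1]
    - [[0,0,0],[0,0,0],-1]
    - [[0,0,0],[0,0,0],-1]
    - [[0,0,0],[0,0,0],-1]
    - [[0,0,0],[0,0,0],-1]
    - [[0,0,0],[0,0,0],-1]
    - [[0,0,0],[0,0,0],-1]

```text
t: 22.05
ee_pos: [445.4, 356.7, 110.1]
orientation: [-0.501, 3.101, 0.001]
ft_force: [-2.0, -1.3, 5.8]
width: 27.9
grasp_force: 30.0
```

Contact is made (about 8 N). Releasing and rising.

>>> servo_tool:
  steps:
    - [[0,0,0],[0,0,0],1]
    - [[0,0,0],[0,0,0],1]
    - [[0,0,0],[0,0,0],1]
    - [[0,0,0],[0,0,0],1]
    - [[0,0,0],[0,0,0],1]
    - [[0,0,0],[0,0,0],1]
    - [[0,0,0],[0,0,0],1]
    - [[0,0,0],[0,0,0],1]

```text
t: 22.72
ee_pos: [445.1, 356.4, 109.2]
orientation: [0.501, -3.101, 0.0]
ft_force: [-0.8, 1.4, 0.2]
width: 77.9
grasp_force: 0.0
```

>>> servo_tool:
  steps:
    - [[0,0,0.01],[0,0,0],1]
    - [[0,0,0.02],[0,0,0],1]
    - [[0,0,0.03],[0,0,0],1]
    - [[0,0,0.03],[0,0,0],1]
    - [[0,0,0.03],[0,0,0],1]
    - [[0,0,0.03],[0,0,0],1]
    - [[0,0,0.03],[0,0,0],1]
    - [[0,0,0.02],[0,0,0],1]

```text
t: 23.38
ee_pos: [445.6, 356.9, 313.4]
orientation: [-0.5, 3.098, 0.003]
ft_force: [0.6, 0.3, 0.0]
width: 87.7
grasp_force: 0.0
```

>>> servo_tool:
  steps:
    - [[-0.02,0,0],[0,0,0],1]
    - [[-0.03,0.01,0],[0,0,0],1]
    - [[-0.03,0.02,0],[0,0,0],1]
    - [[-0.03,0.02,0],[0,0,0],1]
    - [[-0.03,0.02,0],[0,0,0],1]
    - [[-0.03,0.02,0],[0,0,0],1]
    - [[0,0,0],[0,0,0],1]
    - [[0,0,0],[0,0,0],1]

```text
t: 24.05
ee_pos: [273.7, 447.1, 310.0]
orientation: [-0.506, 3.1, 0.001]
ft_force: [0.3, -1.3, -0.3]
width: 87.4
grasp_force: 0.0
```

```bash
python3 - <<'E'
from h import *
from pl import pull
pull(lo=-230,hi=-5)
d=grab("top");P=cloud(d);cv2.imwrite("pics/t9.png",d["color"])
v,u=np.mgrid[:420,:560]
m=(u>70)&(u<165)&(v>130)&(v<300)&(P[...,2]>38)&(P[...,2]<54)
q=np.ascontiguousarray(P[m][:,:2],np.float32);print("shaft/foot",[np.round(a,1) for a in cv2.minAreaRect(q)])
h=P[(u>95)&(u<140)&(v>240)&(v<275)&(P[...,2]>140)&(P[...,2]<158)];print("handle",h.mean(0) if len(h) else 0, len(h))
R=rack(P);f=R[(R[...,2]>20)&(R[...,2]<125)&(R[...,0]<-8)&(R[...,0]>-100)&(R[...,1]<-80)&(R[...,1]>-160)];print("flap",f.min(0))
E
```

```text
top 330 [[-151.0, -68.5, 3.2], [-104.9, -54.0, 13.6], [-60.9, -35.5, 31.4]] [array([-106.,  -52.]), array([33.9, 91.9]), np.float64(89.3)]
scene 127 [[-150.0, -68.8, 3.5], [-99.7, -54.6, 7.0], [-61.1, -35.3, 30.0]] [array([-106.7,  -53.1]), array([93.2, 37.8]), np.float64(1.0)]
shaft/foot [array([577.6, 399.4]), array([336.3,  45.4]), np.float64(17.8)]
handle [445.96969415 356.17942042 148.2630752 ] 140
flap [ -74.19648534 -141.34796166   21.74452711]
```

View pics/t9.png

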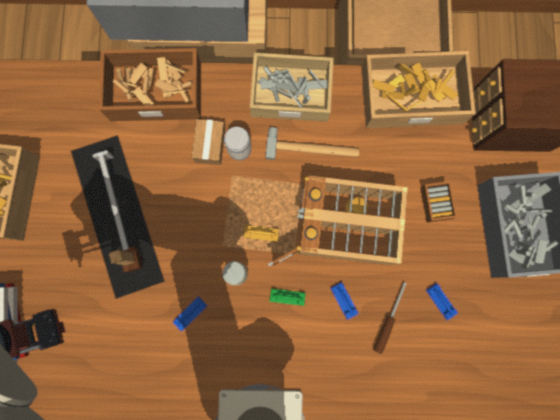

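The picture shows the pull on the cork pad at (262,234) and the picker back on its mat (foot about (124,258), head about (103,155)). The near flap is open at (285,257), the far one is shut, and the bystanders haven't moved. Handing in.

```bash
python3 -c "
from workcell import close_job
print(close_job())"
```

```text
the job is handed in; nothing more can be done
None
```

The job is done and handed in at about 24 s: the near flap opened by itself, the brass pull was drawn wholly onto the cork pad, and the picker stands back on its mat within about 2–3 mm of where it was.

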